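# Tighten a gear housing cover crosswise with a wing key

### The job

On the sloped cover of the green housing one diagonal pair of the four wing screws is already snug on its yellow marks: with the wing key, turn the two loose screws clockwise to their yellow marks too, and only then tighten all four fully to their green marks in cross order, one screw, then the one diagonally opposite, then the other two. Turn the screws only with the key, keep the gripper off the housing, and leave the jar, the dial indicator and the tool post where they stand. Finish by standing the key upright on the rubber mat and letting go.

Things in the scene. Friction and masses are not known exactly. Their poses are not given: they have to be found in the camera images.
- cover: Round dark steel cover, 160 mm across. Origin: centre of its flat outer face, 105 mm above the bench. z: outward normal, leaning 0.45 rad from vertical to the housing's low side; x up the slope. Bright middle boss: radius 18, 6 mm proud. Around each screw, painted marks either side: yellow = snug wing direction (along cover x), green = tight wing direction (0.6 rad clockwise from it).
- housing: The green gear housing that carries cover and screws, fixed to the bench: foot 190 x 190 mm, centred 5 mm from the origin, which is on its underside. x points from its low side to its high side. The cover's upper edge is its highest part, about 140 mm up, as are the tops of the upper screws.
- mat: Black rubber mat 150 x 150 x 4 mm, fixed on the bench, origin at the centre of its underside; the key stands on it.
- key_center (a point): Wing key, about 220 g, 104 mm tall, upright on its fork. Point: on its axis, 52 mm above the feet; z up. Blue flat handle on top: 56 mm along x, 22 thick along y, 44 tall, its middle 30 mm above this point: pinch it across y. Below, a steel fork 34 (x) by 38 (y) mm: two prongs 18 mm deep, between them a 14 mm wide slot along x, open at both ends. A half turn makes no difference.
- jar: Bystander: jar with red lid, 66 mm across, 62 mm tall, origin under its centre.
- indicator: Bystander: dial indicator on a stand, base 60 x 50 mm, 170 mm tall, origin under its base.
- toolpost: Bystander: black lathe tool post block 75 mm square, with a ball lever, about 120 mm tall, origin under its centre.
- screw_a (a joint): Turn q of screw a, rad, growing clockwise seen from outside: 0 to 0.2 loose, 0.6 snug (wing on yellow; 0.4 to 0.85 will do), 1.2 fully tight (wing on green, hard stop). Resists with 0.06 N m, stays where left. Wing direction in the cover's frame: (cos(0.6 - q), sin(0.6 - q)). The key's slot has about 0.2 rad of play either way.
- screw_a_head (a point): Wing head of screw a, at (+36, +36) mm in the cover's x, y, diagonally opposite c: an upright bar 28 mm long (x of this point, turns with it), 8 mm thick, its red top edge 5 mm thick, rising 16 mm above the cover's face. Point: on the screw's axis 9 mm above the face; z outwards along the axis.
- screw_b (a joint): Turn q of screw b, rad, growing clockwise seen from outside: 0 to 0.2 loose, 0.6 snug (wing on yellow; 0.4 to 0.85 will do), 1.2 fully tight (wing on green, hard stop). Resists with 0.06 N m, stays where left. Wing direction in the cover's frame: (cos(0.6 - q), sin(0.6 - q)). The key's slot has about 0.2 rad of play either way.
- screw_b_head (a point): Wing head of screw b, at (+36, -36) mm in the cover's x, y, diagonally opposite d: an upright bar 28 mm long (x of this point, turns with it), 8 mm thick, its red top edge 5 mm thick, rising 16 mm above the cover's face. Point: on the screw's axis 9 mm above the face; z outwards along the axis.
- screw_c (a joint): Turn q of screw c, rad, growing clockwise seen from outside: 0 to 0.2 loose, 0.6 snug (wing on yellow; 0.4 to 0.85 will do), 1.2 fully tight (wing on green, hard stop). Resists with 0.06 N m, stays where left. Wing direction in the cover's frame: (cos(0.6 - q), sin(0.6 - q)). The key's slot has about 0.2 rad of play either way.
- screw_c_head (a point): Wing head of screw c, at (-36, -36) mm in the cover's x, y, diagonally opposite a: an upright bar 28 mm long (x of this point, turns with it), 8 mm thick, its red top edge 5 mm thick, rising 16 mm above the cover's face. Point: on the screw's axis 9 mm above the face; z outwards along the axis.
- screw_d (a joint): Turn q of screw d, rad, growing clockwise seen from outside: 0 to 0.2 loose, 0.6 snug (wing on yellow; 0.4 to 0.85 will do), 1.2 fully tight (wing on green, hard stop). Resists with 0.06 N m, stays where left. Wing direction in the cover's frame: (cos(0.6 - q), sin(0.6 - q)). The key's slot has about 0.2 rad of play either way.
- screw_d_head (a point): Wing head of screw d, at (-36, +36) mm in the cover's x, y, diagonally opposite b: an upright bar 28 mm long (x of this point, turns with it), 8 mm thick, its red top edge 5 mm thick, rising 16 mm above the cover's face. Point: on the screw's axis 9 mm above the face; z outwards along the axis.
There are look-alikes about, which are no part of the job. What is shaped like the part that bears key_center but pink or red is not meant. Of the things that look like the mat, the smaller one is meant.

How it is judged:
On the way, in this order (a step that is already met when the one before it is completed fails the run):
1. all four screws are snug (0.4 to 0.85 rad) and none is tightened further yet (value of joint screw_a between 0.4 and 0.85 rad and value of joint screw_b between 0.4 and 0.85 rad and value of joint screw_c between 0.4 and 0.85 rad and value of joint screw_d between 0.4 and 0.85 rad), for 0.2 s.
2. one diagonal pair is fully tight (over 1.05 rad) while the other pair is still only snug (under 0.9) (((value of joint each of screw_a, screw_c above 1.05 rad and value of joint each of screw_b, screw_d below 0.9 rad) or (value of joint each of screw_b, screw_d above 1.05 rad and value of joint each of screw_a, screw_c below 0.9 rad))), for 0.2 s.
At the end, for the whole second after the job is handed in: All four screws are beyond 1.05 rad (stop at 1.2); the key stands upright (within 0.1 rad) with its feet on the mat, its axis within the mat's outline (75 mm of its centre in x and y), released; jar, indicator and tool post are within 30 mm of where they began (value of joint each of screw_a, screw_b, screw_c, screw_d above 1.05 rad and angle between key_center's own z axis and vertical below 0.1 rad and z of key_center in the frame of mat between 0.05 and 0.062 m and x of key_center in the frame of mat between -0.075 and 0.075 m and y of key_center in the frame of mat between -0.075 and 0.075 m and distance of each of jar, indicator, toolpost from where it was at the start of the episode below 0.03 m); the robot touches nothing.
It fails at once if the fingers or the arm press on the housing, its cover or its screws (over 3 N) (contact force between any of the fingers, the arm and housing above 3 N).
It fails at once if a bystander is pushed more than 30 mm or tipped (not (distance of each of jar, indicator, toolpost from where it was at the start of the episode below 0.03 m) or angle between any of jar, indicator, toolpost's own z axis and vertical above 0.4 rad).
It also fails if it takes over 72 s, if anything falls off the work surface, if the arm or the gripper's body presses on something with over 40 N, if the wrist force passes 120 N, or if a joint passes its speed limit or range.

### The arm

A 7-joint arm with a two-finger parallel gripper is mounted at the origin on the work surface. World frame = base frame: x ahead of the robot, y to its left, z up, the work surface at z = 0. Lengths are in m, angles in rad, forces in N, time in s.
With the tool pointing down it reaches from about 0.425 to 0.925 m from the base axis. Payload 6.8 kg.
Tool frame: the origin (TCP) lies on the front face of the gripper's body, between the roots of the fingers; the fingertips stand 73 mm ahead of it and the grasp point (between the pads) lies 54 mm ahead of it (env.nose_length is the distance from the TCP to the fingertips, in m); z points along the fingers, y is the line along which they close (so a half turn about z gives the same grasp; the last joint's range is limited). The gripper opens to 85 mm and grips with 20 to 120 N. Pads are 22 mm wide; open, the fingers measure 114 mm over their backs; the gripper's body (76 mm by 85 mm) begins 54 mm behind the grasp point. The pads swing forward as they close: fully open they stand 13 mm farther back than shut.
Start: joints at [1.205, 0.477, 0.022, 1.555, -0.011, 1.109, -0.083], TCP at [0.172, -0.653, 0.304] pointing down, gripper open.
Joint ranges: [-2.96, 2.96], [-0.34, 2.1], [-1.41, 1.46], [0.24, 2.44], [-1.37, 4.51], [0.17, 1.92], [-2.96, 2.96]. Speed limits (rad/s): [2.39, 2.39, 3.14, 3.14, 3.14, 3.14, 3.14].

### API

Orientations are given as a unit quaternion [w, x, y, z].
In Python, from cell import env, kin, camera, calibration, job gives the robot as it stands. The module is installed in compiled form; this text tells all that it offers. Calls block until the motion is done:
- env.reach(position, orientation): joint-space move of the TCP to a pose.
- env.movel(position, velocity=0.15, rot=None, stop_force=None): straight line of the TCP; rot=None keeps the orientation; velocity is the mean speed in m/s. With stop_force (N) it stops when the force on the tool has changed by that much, and returns True; else False.
- env.goto_joints(angles): joint-space move.
- env.grip(opening, f_grip=None): finger opening in m; f_grip is the grip in N (None keeps the last); returns when the fingers have stopped.
- env.dwell(seconds).
- kin.inverse_kinematics(position, orientation): joint angles nearest the present ones, or None.
- env.get_state(): the state.
- camera(name): name is "scene" or "top" or "wrist"; returns (picture, depth): 420x560x3 uint8, blue, green, red; 420x560 float32, m along the optical axis (not along the pixel's ray), 0 where there is no reading.
- calibration(name): a dict with "fx", "fy", "cx", "cy" (pixels), "rvec" (rotation vector, rad) and "tvec" (3), from world to camera coordinates, as OpenCV has them. Camera axes: x right, y down, z forward; pixel columns grow to the right and rows downward; lengths in m; the calibration is good to about 2 mm. The wrist camera is an equidistant fisheye: a pixel r from the principal point sees the ray r / f radians off the axis. A picture is of the moment at which its call begins: read the wrist's pose just before it. calibration takes no time and is no camera call; for the wrist camera it gives the pose at the moment of the call.
A pose or a line that the arm cannot do raises env.PlanningError and nothing moves.
- job.job_done(): hands the job in; it is judged then, once.
The state is a dict: "time": time; "qpos": joint angles; "joint_velocities": joint speeds; "joint_torque": joint torques, N m; "tcp_pos": TCP position; "orientation": TCP orientation; "force": force on the tool from outside, world axes, zero at the start; "torque": the same for the moment, N m; "opening": finger opening in m; "gripper_force": force on a finger pad.
Only numpy, scipy, OpenCV 4.12 (cv2) and the standard library are available. Lean on these libraries where they do the work, as an engineer would, in place of code of your own. Each camera call takes 0.05 s, during which the arm holds its last target. There are 200 camera calls.

## Working session

There is one attempt and no reset: what is moved stays moved. The work goes in short steps, each a Python script; the robot and the scene stay as the last script left them, time stands still between calls to the robot, and variables do not carry over. Pictures are saved under pics/ and viewed, at most 10 in all, crops included, and the job is handed in when it is done.

```bash
mkdir -p pics; ls; python3 - <<'E'
from cell import env,kin,camera,calibration,job
import cv2,numpy as np
for n in("scene","top"):
    p,d=camera(n); cv2.imwrite(f"pics/{n}0.png",p); np.savez(f"{n}0.npz",p=p,d=d)
    print(n,calibration(n))
s=env.get_state(); print(s["time"],s["tcp_pos"],s["orientation"],s["opening"],env.nose_length)
E
```

```text
pics
scene {'fx': 395.4538618843891, 'fy': 395.4538618843891, 'cx': 279.91493188338103, 'cy': 204.68237979312934, 'rvec': array([ 1.73412942,  1.83311152, -0.73211724]), 'tvec': array([ 0.03221604, -0.36746683,  1.58512597])}
top {'fx': 470.1329332845724, 'fy': 470.1329332845724, 'cx': 285.3424882746525, 'cy': 205.67158390092956, 'rvec': array([ 2.18103786, -2.16340561,  0.12174064]), 'tvec': array([-0.02703593,  0.60815684,  1.49609339])}
0.1 [ 0.17199005 -0.65228551  0.30298305] [-8.44811926e-04  9.91705388e-01  1.28528924e-01 -1.59940148e-04] 0.08560340988022859 0.0726
```

View pics/scene0.png

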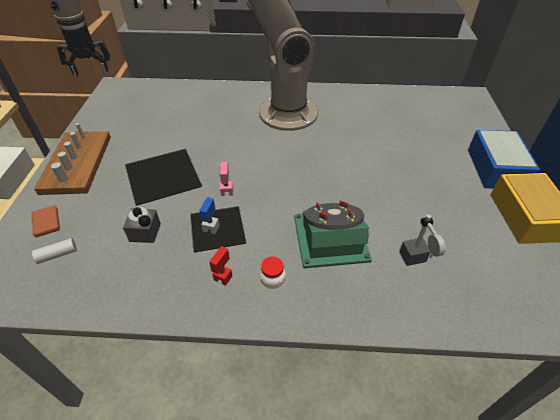

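View pics/top0.png

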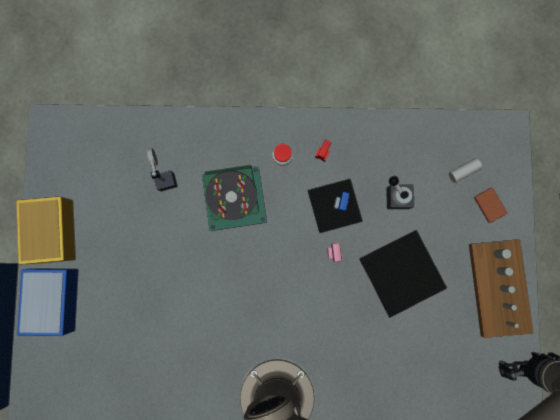

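The candidates are:
- **Keys:** blue at scene (208,215) / top (341,202), pink at scene (226,180) and red at scene (221,266). Blue fits the description.
- **Mats:** the small one at top (335,205) and the large one at top (403,273). The smaller one is meant, and the blue key stands on it.

I'll confirm both in enlarged crops.

```bash
cat > h.py <<'E'
from cell import env,kin,camera,calibration,job
import cv2,numpy as np
from scipy.spatial.transform import Rotation as R
def w(cal,u,v,d):
    "pinhole pixels + depth -> world"
    u,v,d=[np.asarray(a,float) for a in(u,v,d)]
    pc=np.stack([(u-cal['cx'])/cal['fx']*d,(v-cal['cy'])/cal['fy']*d,d],-1)
    return (pc-cal['tvec'])@cv2.Rodrigues(cal['rvec'])[0]
def q(M): return R.from_matrix(M).as_quat(scalar_first=True)
E
python3 - <<'E'
from h import *
for n in("top","scene"):
    z=np.load(f"{n}0.npz");p,d=z['p'],z['d'];c=calibration(n)
    b,g,r=[p[...,i].astype(int) for i in range(3)]
    v,u=np.mgrid[:420,:560]; P=w(c,u,v,d)
    on=(P[...,0]>.3)&(P[...,0]<1.0)&(d>0)
    key=(b>120)&(r<80)&(g<120)&on&(abs(P[...,1])<.4)
    print(n,"key blue n",key.sum(),np.median(P[key],0),P[key].max(0),P[key].min(0))
    mat=(p.max(2)<35)&on&(P[...,2]<.02)&(P[...,2]>-.01)&(P[...,1]>-.3)&(P[...,1]<-.03)&(P[...,0]>.45)
    m=cv2.morphologyEx(mat.astype(np.uint8),cv2.MORPH_OPEN,np.ones((3,3)))
    k,l,st,ce=cv2.connectedComponentsWithStats(m)
    for i in range(1,k):
        if st[i,4]>200:
            X=P[l==i][:,:2].astype(np.float32); print(" mat",cv2.minAreaRect(X),np.median(P[l==i][:,2]))
    gr=(g>r+25)&(g>b+10)&on
    print(" green",gr.sum(),cv2.minAreaRect(P[gr&(P[...,2]<.03)][:,:2].astype(np.float32)))
    rd=(r>110)&(g<90)&(b<90)&on&(P[...,1]>0.02)&(P[...,2]>.07)
    k,l,st,ce=cv2.connectedComponentsWithStats(rd.astype(np.uint8))
    for i in range(1,k):
        if st[i,4]>2: print(" red",ce[i].round(1),st[i,4],P[l==i].mean(0).round(4))
    x0,y0,W,H=(195,155,180,90) if n=="top" else (180,150,200,140)
    cv2.imwrite(f"pics/{n}c.png",cv2.resize(p[y0:y0+H,x0:x0+W],None,fx=4,fy=4,interpolation=cv2.INTER_CUBIC))
    print(" boss",w(c,*((231.5,197.5) if n=="top" else (334,211.5)),d[197 if n=="top" else 211,231 if n=="top" else 334]))
E
```

```text
top key blue n 109 [ 0.61917372 -0.20272332  0.10727872] [ 0.6453639  -0.19028891  0.11290665] [ 0.59158966 -0.21584519  0.09987781]
 mat ((0.6137864589691162, -0.18557004630565643), (0.1438916027545929, 0.14467856287956238), 15.466672897338867) 0.00344405224773675
 green 1094 ((0.6338527202606201, 0.14785411953926086), (0.18636295199394226, 0.18823455274105072), 9.434722900390625)
 red [240.3 184.6] 16 [0.6612 0.1164 0.132 ]
 red [216.9 188.2] 16 [0.6492 0.1868 0.1351]
 red [244.3 206.1] 16 [0.5985 0.1055 0.1022]
 red [221.3 210.3] 15 [0.5853 0.1767 0.0989]
 boss [0.62455823 0.14518225 0.10639872]
scene key blue n 102 [ 0.61955311 -0.20090005  0.10825305] [ 0.64571821 -0.1888123   0.11204368] [ 4.94824459e-01 -2.16994818e-01  4.80041917e-04]
 green 1940 ((0.6369233131408691, 0.15123219788074493), (0.187311053276062, 0.19339412450790405), 9.38471794128418)
 red [344.3 202.3] 15 [0.5877 0.1799 0.1045]
 red [318.1 204.5] 11 [0.5986 0.1071 0.1033]
 red [350.1 211.2] 16 [0.6447 0.1887 0.1305]
 red [323.8 213.7] 18 [0.6572 0.1195 0.1304]
 red [543. 224.] 3 [0.6218 0.7139 0.0861]
 boss [0.62968222 0.14909936 0.11074437]
```

View pics/topc.png

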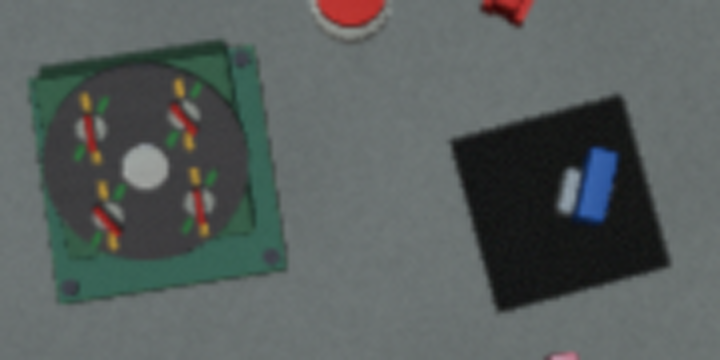

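View pics/scenec.png

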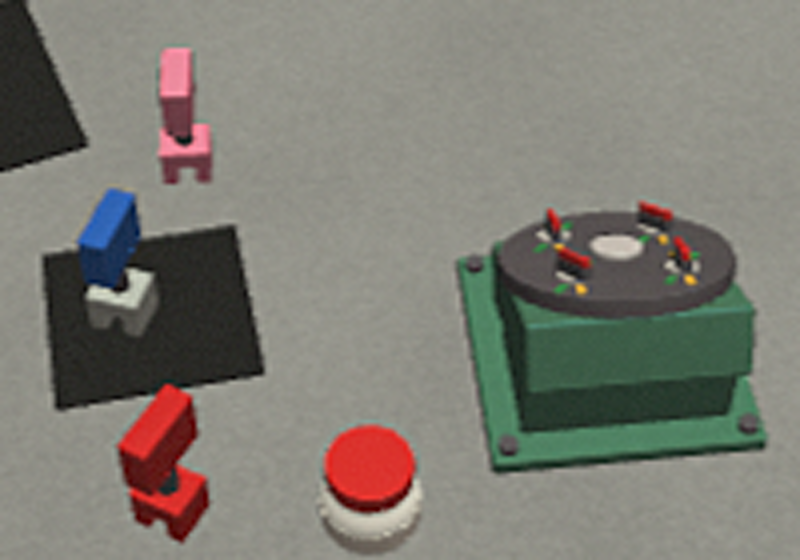

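The crops confirm the blue key on the small mat, with its handle at topc (600,185). b (topc (182,118)) and d (topc (107,215)) are the loose wings, rotated counter-clockwise. a and c lie on yellow. The housing's high side is +x, with a yaw of about 0.165 rad. Next I'll plan poses and check IK before hovering over the key.

```bash
cat >> h.py <<'E'
YAW=.165; LEAN=.45
CX=np.array([np.cos(YAW)*np.cos(LEAN),np.sin(YAW)*np.cos(LEAN),np.sin(LEAN)])
CZ=np.array([-np.cos(YAW)*np.sin(LEAN),-np.sin(YAW)*np.sin(LEAN),np.cos(LEAN)])
CY=np.cross(CZ,CX); SXY=dict(a=(36,36),b=(36,-36),c=(-36,-36),d=(-36,36))
def toolR(ang,flip=0):
    "tool rotation: x along the wing direction at cover angle ang, z into cover"
    x=np.cos(ang)*CX+np.sin(ang)*CY; x=-x if flip else x
    return np.stack([x,np.cross(-CZ,x),-CZ],1)
def downR(yaw):
    x=np.array([np.cos(yaw),np.sin(yaw),0]); z=np.array([0,0,-1.]); return np.stack([x,np.cross(z,x),z],1)
E
python3 - <<'E'
from h import *
z=np.load("top0.npz");p,d=z['p'],z['d'];c=calibration("top")
v,u=np.mgrid[:420,:560];P=w(c,u,v,d);b,g,r=[p[...,i].astype(int) for i in range(3)]
key=(b>120)&(r<80)&(g<120)&(P[...,0]>.3)&(P[...,0]<1)&(abs(P[...,1])<.4)&(P[...,2]>.1)
print(cv2.minAreaRect(P[key][:,:2].astype(np.float32)))
zc={k:calibration("wrist")[k] for k in("fx","cx","cy")};print(zc)
s=env.get_state();T=R.from_quat(s['orientation'],scalar_first=True).as_matrix()
cw=calibration("wrist");Rw=cv2.Rodrigues(cw['rvec'])[0]
print("cam pos in tool",T.T@(-Rw.T@cw['tvec']-s['tcp_pos']),"axis",T.T@Rw[2])
for yaw in(-.24,-.24+np.pi):
  for h in (.08+.054,.3): print(kin.inverse_kinematics(np.array([.62,-.2,h]),q(downR(yaw))))
O=np.array([.623,.147,.105])
for k,(x,y) in SXY.items():
  for f in(0,1):
    for qq in(-.1,.6,1.5):
      pos=O+CX*x/1e3+CY*y/1e3+CZ*(.082+.054)
      J=kin.inverse_kinematics(pos,q(toolR(.6-qq,f)));print(k,f,qq,None if J is None else np.round(J,2))
E
```

```text
((0.5359020233154297, -0.12239307165145874), (0.041356101632118225, 0.2796311676502228), 45.60392379760742)
{'fx': 325.19226210127806, 'cx': 280.0715674340579, 'cy': 208.53848877383152}
cam pos in tool [ 0.07489875  0.0003722  -0.07164913] axis [-2.98873701e-01  4.64547040e-04  9.54292563e-01]
[ 0.27474513  0.62814292 -0.08128661  1.73503793  0.06782065  0.78113432
 -1.65006897]
[ 0.32287161  0.44728791 -0.14658583  1.61107859  0.07137068  1.08846502
 -1.65341586]
[ 0.65085015  0.71189704 -0.62192719  1.70632855  0.51124107  0.89132396
  1.14549264]
[ 0.67778906  0.52310322 -0.65711127  1.58434198  0.34066529  1.15136868
  1.27607095]
a 0 -0.1 [ 0.1   0.39 -0.66  2.    0.8   0.52 -1.82]
a 0 0.6 [-0.11  0.34 -0.39  2.01  0.62  0.45 -2.38]
a 0 1.5 [-0.98  0.37  0.66  2.07 -0.34  0.35 -2.41]
a 1 -0.1 [ 0.47  0.6  -1.18  1.98  1.15  0.78  1.09]
a 1 0.6 [ 0.38  0.51 -1.04  1.98  1.05  0.68  0.45]
a 1 1.5 [ 0.17  0.41 -0.74  2.    0.85  0.55 -0.32]
b 0 -0.1 [ 0.14  0.35 -0.52  2.02  0.6   0.43 -1.53]
b 0 0.6 [ 0.14  0.35 -0.53  2.02  0.61  0.43 -2.24]
b 0 1.5 [-0.34  0.3   0.05  2.05  0.13  0.35 -2.72]
b 1 -0.1 [ 0.61  0.58 -1.18  1.99  1.1   0.71  1.25]
b 1 0.6 [ 0.54  0.52 -1.07  2.    1.01  0.64  0.61]
b 1 1.5 [ 0.25  0.38 -0.66  2.01  0.71  0.47 -0.08]
c 0 -0.1 [ 0.17  0.31 -0.57  2.18  0.79  0.34 -1.75]
c 0 0.6 [ 0.24  0.32 -0.65  2.18  0.85  0.36 -2.49]
c 0 1.5 [-0.41  0.26  0.1   2.22  0.19  0.23 -2.8 ]
c 1 -0.1 [ 0.65  0.52 -1.18  2.16  1.19  0.62  1.1 ]
c 1 0.6 [ 0.43  0.39 -0.88  2.17  1.    0.45  0.53]
c 1 1.5 [ 0.53  0.43 -1.01  2.16  1.08  0.51 -0.43]
d 0 -0.1 [-0.11  0.3  -0.43  2.17  0.81  0.37 -1.92]
d 0 0.6 [-0.    0.32 -0.56  2.17  0.89  0.4  -2.68]
d 0 1.5 [-1.04  0.32  0.67  2.23 -0.32  0.23 -2.45]
d 1 -0.1 [ 0.35  0.44 -0.99  2.15  1.12  0.57  0.99]
d 1 0.6 [ 0.51  0.57 -1.23  2.14  1.26  0.73  0.22]
d 1 1.5 [ 0.39  0.46 -1.04  2.15  1.15  0.6  -0.63]
```

```bash
cat >> h.py <<'E'
def wrist(name):
    c=calibration("wrist");p,d=camera("wrist");cv2.imwrite(f"pics/{name}.png",p)
    np.savez(name+".npz",p=p,d=d,**c); return c,p,d
def ww(c,u,v,d):
    "fisheye pixels + axial depth -> world"
    x,y=(np.asarray(u,float)-c['cx'])/c['fx'],(np.asarray(v,float)-c['cy'])/c['fy']
    th=np.hypot(x,y)+1e-9; s=np.tan(th)/th; d=np.asarray(d,float)
    return (np.stack([x*s*d,y*s*d,d],-1)-c['tvec'])@cv2.Rodrigues(c['rvec'])[0]
E
python3 - <<'E'
from h import *
env.reach(np.array([.60,-.19,.31]),q(downR(np.pi-.24)))
c,p,d=wrist("w1"); print(env.get_state()["time"],env.get_state()["qpos"].round(2))
v,u=np.mgrid[:420,:560];P=ww(c,u,v,d);b,g,r=[p[...,i].astype(int) for i in range(3)]
m=((b>100)&(r<.6*b)&(g<.8*b)&(d>0)).astype(np.uint8)
k,l,st,ce=cv2.connectedComponentsWithStats(m)
for i in range(1,k):
    if st[i,4]>100:
        Q=P[l==i];t=Q[Q[:,2]>.103];print(st[i],Q.mean(0),Q.min(0),Q.max(0),len(t))
        if len(t)>5:print(cv2.minAreaRect(t[:,:2].astype(np.float32)),t.mean(0))
E
```

```text
2.4 [ 0.69  0.48 -0.66  1.63  0.32  1.15  1.28]
[ 260  181   26   68 1623] [ 0.61246887 -0.2024051   0.10591632] [ 0.58718968 -0.23640647  0.00454748] [ 0.6820064  -0.18751266  0.11182148] 1439
((0.6160026788711548, -0.20307786762714386), (0.021645700559020042, 0.055396340787410736), 77.27458190917969) [ 0.61456828 -0.20268719  0.1092267 ]
[ 525  349   35   71 1360] [ 2.13382946  0.98820989 -0.48896008] [ 2.12254578  0.8687614  -0.65819862] [ 2.14317884  1.20747204 -0.22063961] 0
[420 398  43  22 588] [ 2.13446908  0.33552835 -0.5935111 ] [ 2.12436971  0.21179865 -0.65961265] [ 2.14401486  0.4248075  -0.49658645] 0
```

View pics/w1.png

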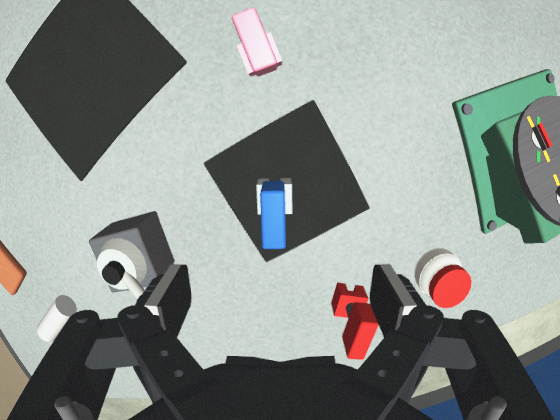

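Wrist view: the blue handle is at (273,218), and its top measures 21.6 x 55.4 mm (22 x 56 expected). It is centred at (0.616, -0.203), z about 0.108, yaw -0.222. Now I'll grasp it, lift, and look at the cover from above.

```bash
python3 - <<'E'
from h import *
Q=q(downR(np.pi-.222)); K=np.array([.616,-.203,0])
env.reach(K+[0,0,.24],Q); env.movel(K+[0,0,.140],.1)
env.grip(0.0,100); s=env.get_state();print(s["time"],s["opening"],s["gripper_force"],s["force"])
env.movel(K+[0,0,.30],.2)
s=env.get_state();print(s["time"],s["opening"],s["gripper_force"],s["force"])
O=np.array([.620,.147,.105])
env.reach(O+CZ*.216,q(toolR(0,1)))
c,p,d=wrist("w2"); s=env.get_state();print(s["time"],s["qpos"].round(2))
E
```

```text
4.55 0.020770459786414685 97.96424388885498 [0.92493828 0.99397606 1.66094019]
5.5 0.02062723799880092 97.68102049827576 [ 0.71458529  0.22867696 -3.53778971]
6.85 [ 0.44  0.22 -0.94  2.09  0.59  0.55  0.84]
```

View pics/w2.png

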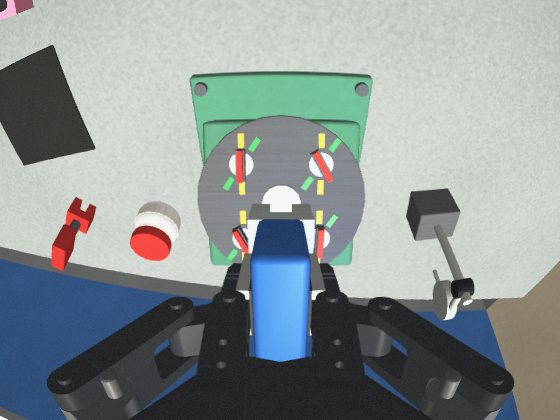

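Wrist view over the cover, with the low side at the top of the picture: c is at (240,165) on yellow, d at (322,165) loose, b at (240,240) loose and a at (320,240) on yellow. The key hangs centred in the gripper. Next I'll refine the cover frame from this picture.

```bash
python3 - <<'E'
from h import *
z=np.load("w2.npz");p,d=z['p'],z['d'];c=z
v,u=np.mgrid[:420,:560];P=ww(c,u,v,d);b,g,r=[p[...,i].astype(int) for i in range(3)]
box=(u>200)&(u<365)&(v>115)&(v<265)&(d>0)
O=np.array([.620,.147,.105]);F=np.stack([CX,CY,CZ],1)
red=((r>130)&(g<90)&(b<90)&box).astype(np.uint8)
k,l,st,ce=cv2.connectedComponentsWithStats(red)
for i in range(1,k):
    if st[i,4]>20:
        L=(P[l==i]-O)@F*1e3; T=L[L[:,2]>np.percentile(L[:,2],50)-2]
        print("red",ce[i].round(),len(L),np.median(L,0).round(1),"rect",cv2.minAreaRect(L[:,:2].astype(np.float32)))
dark=box&(p.max(2)<140)&(p.max(2)-p.min(2)<25)&(v<205)
X=P[dark];L=(X-O)@F*1e3;ok=np.abs(L[:,2]-np.median(L[:,2]))<4;X=X[ok]
m=X.mean(0);n=np.linalg.svd(X-m,full_matrices=False)[2][2];n*=np.sign(n[2])
print("plane n",len(X),n,CZ,"lean",np.arccos(n[2]),"az",np.arctan2(-n[1],-n[0]),"z off mm",np.median(L[ok],0))
L=L[ok];e=L[(np.hypot(L[:,0],L[:,1])>70)]
# circle edge: outermost points per bearing
B=np.degrees(np.arctan2(L[:,1],L[:,0]))//4
E=np.array([L[B==t][np.argmax(np.hypot(*L[B==t][:,:2].T))][:2] for t in np.unique(B)])
E=E[np.hypot(*E.T)>65];s=np.linalg.lstsq(np.c_[2*E,np.ones(len(E))],(E**2).sum(1),rcond=None)[0]
print("circle",len(E),s[:2],np.sqrt(s[2]+s[0]**2+s[1]**2))
ye=box&(r>170)&(g>130)&(b<110);k,l,st,ce=cv2.connectedComponentsWithStats(ye.astype(np.uint8))
for i in range(1,k):
    if st[i,4]>20: print("yel",ce[i].round(),st[i,4],np.median((P[l==i]-O)@F*1e3,0).round(1))
gr=box&(v<180)&(p.min(2)>200);Lb=(P[box&(p.min(2)>190)&(abs(u-281)<25)&(v<207)]-O)@F*1e3
print("boss",len(Lb),Lb.min(0),Lb.max(0),np.median(Lb,0))
E
```

```text
red [239. 166.] 188 [-28.8 -36.9  13.9] rect ((-28.32269859313965, -36.803260803222656), (4.59451961517334, 27.31301498413086), 88.18236541748047)
red [239. 238.] 76 [ 37.8 -39.7  13.6] rect ((39.698020935058594, -39.15213394165039), (19.211795806884766, 4.926950454711914), 28.370969772338867)
plane n 3260 [-0.43068752 -0.07181519  0.89963928] [-0.42905799 -0.0714441   0.9004471 ] lean 0.4518536485808033 az 0.1652253337911884 z off mm [-41.43902568 -25.23220116  -2.06057377]
circle 47 [ 5.29260658 -0.99938882] 77.22716751577927
yel [240. 140.] 69 [-50.7 -37.5  -1.5]
boss 623 [-15.45947937 -18.59451881   1.57925816] [10.24996082 16.11576642 87.53350242] [ 1.52351454 -1.23451722  3.80830655]
```

```bash
python3 - <<'E'
from h import *
z=np.load("w2.npz");p,d=z['p'],z['d'];c=z
v,u=np.mgrid[:420,:560];P=ww(c,u,v,d)
O=np.array([.6277,.1472,.1055]);F=np.stack([CX,CY,CZ],1)
h=cv2.cvtColor(p,cv2.COLOR_BGR2HSV);box=(u>200)&(u<365)&(v>115)&(v<265)&(d>0)
red=(((h[...,0]<8)|(h[...,0]>172))&(h[...,1]>110)&(h[...,2]>110)&box).astype(np.uint8)
k,l,st,ce=cv2.connectedComponentsWithStats(red)
for i in range(1,k):
    if st[i,4]>20:
        L=(P[l==i]-O)@F*1e3;L=L[abs(L[:,2]-np.median(L[:,2]))<4]
        print("red",ce[i].round(),len(L),np.median(L,0).round(1),"rect",cv2.minAreaRect(L[:,:2].astype(np.float32)))
# boss outline at its top face height
bs=box&(h[...,1]<40)&(h[...,2]>185)&(abs(u-281)<25)&(v<203)
L=(P[bs]-O)@F*1e3;L=L[abs(L[:,2]-5)<4];print("boss",np.percentile(L,[1,99],axis=0).round(1))
E
```

```text
red [239. 166.] 205 [-36.  -36.1  16.8] rect ((-35.46632766723633, -36.31666946411133), (27.322965621948242, 5.282346725463867), 0.0816023200750351)
red [323. 166.] 185 [-35.4  35.7  16.7] rect ((-35.241519927978516, 35.70655822753906), (27.978275299072266, 4.985274314880371), 30.310993194580078)
red [320. 243.] 158 [35.4 35.5 16.8] rect ((36.12548828125, 35.383670806884766), (5.12955379486084, 27.860408782958984), 88.63748931884766)
red [240. 241.] 151 [ 33.4 -37.2  16.7] rect ((34.88594055175781, -37.19516372680664), (24.059337615966797, 5.5229692459106445), 28.370969772338867)
boss [[-15.8 -16.5   5.2]
 [ -0.8  16.2   8.4]]
```

With O near (0.6277, 0.1472, 0.1055), all four heads fit the nominal positions within about 1 mm and all wing angles are as expected. Joint 7 alone spins the tool about its own axis, so I'll use it for turning. First is screw d.

```bash
cat >> h.py <<'E'
O=np.array([.6277,.1472,.1055])-.0004*CY-.0007*CZ; FEET=.136
def pose(s,h): x,y=SXY[s]; return O+CX*x/1e3+CY*y/1e3+CZ*(h/1e3+FEET)
def st(msg=""):
    s=env.get_state(); F=np.stack([CX,CY,CZ],1)
    print(msg,"t%.2f"%s["time"],"F",(s["force"]@F).round(1),"Tz %.2f"%(s["torque"]@CZ),"op %.4f"%s["opening"],"j7 %.2f"%s["qpos"][6]); return s
def enter(s,qq,h=5,hi=32):
    env.reach(pose(s,hi),q(toolR(.6-qq,1))); st("above "+s)
    hit=env.movel(pose(s,h),.05,stop_force=12); z=st("in hit=%s"%hit)
    print(" depth h=%.1f"%((z["tcp_pos"]-O)@CZ*1e3-FEET*1e3)); return hit
def turn(dq,step=.12,tmax=1.0):
    J=np.array(env.get_state()["qpos"],float); n=int(np.ceil(dq/step)); T0=env.get_state()["torque"]@CZ
    for i in range(1,n+1):
        K=J.copy();K[6]-=dq*i/n;env.goto_joints(K);z=st(" turn %.2f"%(dq*i/n))
        if abs(z["torque"]@CZ-T0)>tmax: print(" torque stop");break
def leave(s,hi=32):
    p=env.get_state()["tcp_pos"]; env.movel(p+CZ*(hi-5)/1e3,.1); st("out")
E
python3 - <<'E'
from h import *
if not enter('d',.07): turn(.72)
E
```

```text
above d t7.26 F [-0.5 -0.1 -1.9] Tz -0.03 op 0.0211 j7 0.99
in hit=False t7.95 F [-0.4 -0.1 -1.6] Tz 0.04 op 0.0211 j7 0.90
 depth h=5.3
 turn 0.12 t8.20 F [-0.9  0.1 -1.9] Tz 0.00 op 0.0208 j7 0.78
 turn 0.24 t8.45 F [-0.7  0.  -2. ] Tz 0.01 op 0.0205 j7 0.66
 turn 0.36 t8.70 F [-1.4  0.1 -1.6] Tz -0.00 op 0.0209 j7 0.55
 turn 0.48 t8.95 F [-1.2 -0.3 -2.9] Tz -0.04 op 0.0209 j7 0.43
 turn 0.60 t9.20 F [-1.1  1.3 -2. ] Tz 0.01 op 0.0208 j7 0.31
 turn 0.72 t9.45 F [-1.9  1.2 -2. ] Tz -0.00 op 0.0210 j7 0.19
```

```bash
cat >> h.py <<'E'
def angles(name):
    "estimate q of every visible screw from the wrist picture"
    c,p,d=wrist(name);v,u=np.mgrid[:420,:560];P=ww(c,u,v,d);F=np.stack([CX,CY,CZ],1)
    h=cv2.cvtColor(p,cv2.COLOR_BGR2HSV);L=(P-O)@F*1e3
    red=((h[...,0]<8)|(h[...,0]>172))&(h[...,1]>110)&(h[...,2]>90)&(d>0)
    for k,(x,y) in SXY.items():
        m=red&(np.hypot(L[...,0]-x,L[...,1]-y)<19)&(abs(L[...,2]-15)<7)
        if m.sum()<30: print(k,"hidden");continue
        X=L[m][:,:2];a=np.linalg.svd(X-X.mean(0),full_matrices=False)[2][0];a*=np.sign(a[0])
        (cx,cy),wh,_=cv2.minAreaRect(X.astype(np.float32))
        print(k,"q %.2f"%(.6-np.arctan2(a[1],a[0])),"n",m.sum(),"ctr %.1f %.1f len %.1f"%(cx,cy,max(wh)))
E
python3 - <<'E'
from h import *
leave('d',70); angles("w3")
E
```

```text
out t10.25 F [-1.8  0.  -2.1] Tz 0.01 op 0.0210 j7 0.41
a hidden
b q 0.11 n 96 ctr 30.2 -38.4 len 14.6
c q 0.61 n 211 ctr -35.5 -35.7 len 28.4
d q 0.55 n 166 ctr -38.7 35.9 len 21.2
```

```bash
python3 - <<'E'
from h import *
env.reach(pose('b',70),q(toolR(.5,1)))
if not enter('b',.1):
    turn(.70); env.dwell(.3); leave('b',70); angles("w4")
E
```

```text
above b t11.44 F [-0.3  0.2 -0.8] Tz 0.04 op 0.0210 j7 1.22
in hit=False t12.13 F [-0.8 -0.2 -1.3] Tz -0.03 op 0.0209 j7 1.16
 depth h=4.9
 turn 0.12 t12.38 F [-1.4  0.2 -1.4] Tz 0.05 op 0.0208 j7 1.05
 turn 0.23 t12.63 F [-0.3 -0.5 -1.1] Tz -0.04 op 0.0209 j7 0.93
 turn 0.35 t12.88 F [-1.2 -1.7 -1.9] Tz 0.02 op 0.0207 j7 0.82
 turn 0.47 t13.13 F [-0.5 -1.3 -2.3] Tz 0.06 op 0.0211 j7 0.70
 turn 0.58 t13.38 F [-1.1 -1.4 -2.4] Tz 0.05 op 0.0210 j7 0.59
 turn 0.70 t13.63 F [ 0.4 -1.8 -2.4] Tz 0.02 op 0.0212 j7 0.47
out t14.73 F [-2.  -1.  -2.1] Tz -0.06 op 0.0207 j7 0.61
a q 0.63 n 214 ctr 36.6 36.5 len 28.3
b q 0.56 n 158 ctr 32.4 -36.3 len 20.4
c q 0.61 n 235 ctr -35.5 -36.2 len 27.3
d q 0.55 n 241 ctr -35.4 36.3 len 28.0
```

All four are snug (0.63, 0.56, 0.61, 0.55), so step 1 is met. Next I'll tighten b, then d, its diagonal.

```bash
python3 - <<'E'
from h import *
for s in 'bd':
    if s=='d': env.reach(pose('d',70),q(toolR(.0,1)))
    if enter(s,.57): break
    turn(.86,.22); leave(s,70); angles("w5"+s)
E
```

```text
above b t15.06 F [-1.4 -0.3 -1.9] Tz 0.04 op 0.0208 j7 0.73
in hit=False t15.75 F [-0.3 -1.1 -2.5] Tz -0.07 op 0.0208 j7 0.67
 depth h=5.0
 turn 0.21 t16.07 F [-2.   0.4 -2.8] Tz 0.05 op 0.0208 j7 0.46
 turn 0.43 t16.40 F [-0.9 -0.1 -2.3] Tz -0.04 op 0.0206 j7 0.25
 turn 0.65 t16.73 F [-0.7  0.6 -1.3] Tz 0.02 op 0.0209 j7 0.03
 turn 0.86 t17.05 F [ 0.4  1.7 -1.2] Tz -0.02 op 0.0209 j7 -0.18
out t17.85 F [-1.6  0.3 -2.7] Tz -0.02 op 0.0210 j7 -0.05
a q 0.64 n 223 ctr 36.4 36.0 len 27.9
b q 1.20 n 170 ctr 33.8 -34.4 len 21.8
c q 0.60 n 244 ctr -35.4 -36.3 len 27.7
d q 0.54 n 239 ctr -35.2 36.1 len 27.8
above d t18.71 F [-1.4  0.4 -1.5] Tz -0.02 op 0.0206 j7 0.36
in hit=False t19.40 F [-0.8  0.5 -2.7] Tz -0.00 op 0.0208 j7 0.29
 depth h=5.0
 turn 0.21 t19.73 F [-0.6  0.5 -1.7] Tz -0.05 op 0.0207 j7 0.08
 turn 0.43 t20.05 F [-1.3  1.1 -1.8] Tz 0.02 op 0.0207 j7 -0.13
 turn 0.65 t20.38 F [-0.9  1.4 -1.1] Tz 0.05 op 0.0206 j7 -0.35
 turn 0.86 t20.70 F [-0.4  1.9 -1.4] Tz 0.00 op 0.0209 j7 -0.56
out t21.50 F [-1.2 -0.2 -1.4] Tz -0.00 op 0.0213 j7 -0.39
a q 0.65 n 186 ctr 36.5 35.8 len 28.1
b hidden
c q 0.58 n 155 ctr -38.1 -36.0 len 22.5
d q 1.19 n 174 ctr -37.7 37.7 len 22.3
```

b and d are tight at 1.20 and 1.19. Next are a and c, entering at q of about 0.62.

```bash
python3 - <<'E'
from h import *
for s in 'ac':
    env.reach(pose(s,70),q(toolR(.0,1)))
    if enter(s,.61): break
    turn(.83,.22); leave(s,70); angles("w6"+s)
env.reach(O+CZ*.25,q(toolR(0,1))); angles("w7"); st()
E
```

```text
above a t22.67 F [-1.7  0.7 -1.5] Tz -0.01 op 0.0209 j7 0.41
in hit=False t23.36 F [-0.3 -0.5 -2.1] Tz -0.00 op 0.0208 j7 0.38
 depth h=5.0
 turn 0.21 t23.68 F [-1.6 -0.5 -1.9] Tz -0.00 op 0.0207 j7 0.17
 turn 0.41 t23.99 F [-1.   0.9 -2.2] Tz 0.04 op 0.0204 j7 -0.03
 turn 0.62 t24.31 F [-0.5  1.8 -2.4] Tz 0.02 op 0.0207 j7 -0.24
 turn 0.83 t24.62 F [-0.9  2.3 -1.5] Tz -0.00 op 0.0208 j7 -0.45
out t25.43 F [-1.   0.2 -2.3] Tz 0.03 op 0.0208 j7 -0.34
a q 1.20 n 172 ctr 34.2 37.6 len 22.3
b q 1.20 n 133 ctr 32.8 -33.2 len 20.0
c q 0.60 n 225 ctr -35.2 -35.5 len 27.8
d q 1.19 n 244 ctr -35.2 35.6 len 28.0
above c t26.80 F [-1.5  0.7 -2. ] Tz -0.02 op 0.0207 j7 0.62
in hit=False t27.49 F [-0.9  0.  -2.4] Tz -0.04 op 0.0205 j7 0.52
 depth h=5.3
 turn 0.21 t27.81 F [-1.4  0.9 -3.1] Tz 0.00 op 0.0210 j7 0.31
 turn 0.41 t28.12 F [-1.   1.1 -1.8] Tz 0.00 op 0.0210 j7 0.11
 turn 0.62 t28.44 F [-0.9  0.4 -1.4] Tz -0.04 op 0.0211 j7 -0.10
 turn 0.83 t28.76 F [-0.8  1.7 -0.9] Tz -0.02 op 0.0208 j7 -0.30
out t29.56 F [-1.9 -0.9 -2.8] Tz -0.01 op 0.0209 j7 -0.06
a q 1.20 n 188 ctr 36.1 35.9 len 28.1
b q 1.19 n 176 ctr 36.6 -35.8 len 27.8
c q 1.21 n 177 ctr -37.6 -34.5 len 22.7
d q 1.19 n 230 ctr -35.4 36.5 len 27.8
a q 1.14 n 93 ctr 33.6 37.6 len 21.2
b q 1.11 n 87 ctr 40.2 -38.3 len 19.5
c q 1.21 n 168 ctr -35.4 -35.9 len 28.2
d q 1.19 n 172 ctr -35.3 36.5 len 27.6
 t30.44 F [-0.2  0.2 -2. ] Tz -0.02 op 0.0212 j7 0.72
```

All four are tight at about 1.2. Now I'll stand the key on the mat, lowering it until contact.

```bash
python3 - <<'E'
from h import *
Q=q(downR(np.pi-.222)); K=np.array([.614,-.19,0])
env.reach(K+[0,0,.30],Q); env.movel(K+[0,0,.150],.12); env.dwell(.2)
print("contact",env.movel(K+[0,0,.1365],.02,stop_force=6)); s=st(); print(s["tcp_pos"])
env.dwell(.2); env.grip(.05); env.dwell(.2); env.movel(s["tcp_pos"]+[0,0,.02],.05); env.grip(.085)
env.movel(s["tcp_pos"]+[0,0,.16],.15); env.reach(np.array([.58,-.17,.33]),Q)
c,p,d=wrist("w8"); st()
v,u=np.mgrid[:420,:560];P=ww(c,u,v,d);b,g,r=[p[...,i].astype(int) for i in range(3)]
m=(b>100)&(r<.6*b)&(g<.8*b)&(d>0)&(P[...,2]>.1);m&=np.hypot(P[...,0]-.614,P[...,1]+.19)<.08
t=P[m];print(cv2.minAreaRect(t[:,:2].astype(np.float32)),t.mean(0),t[:,2].std())
E
```

```text
contact True
 t33.82 F [ 1.7 -0.3  6.1] Tz 0.08 op 0.0209 j7 0.96
[ 0.61400461 -0.18996767  0.14030213]
 t37.08 F [ 0.6 -0.2 -0.2] Tz 0.01 op 0.0851 j7 1.08
((0.6140528321266174, -0.1904832124710083), (0.021683402359485626, 0.05651554837822914), 77.35245513916016) [ 0.61227184 -0.1898726   0.10910004] 0.0013614997713718607
```

View pics/w8.png

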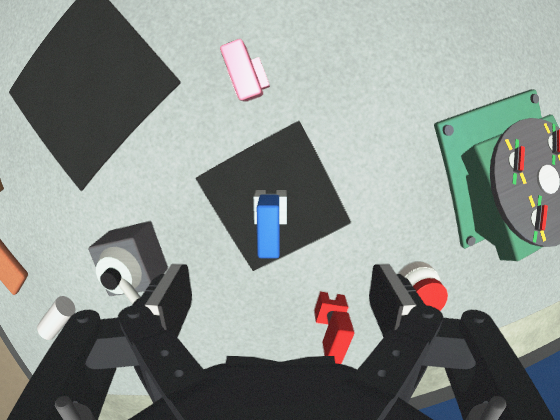

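The blue key stands upright at (269,225), near the middle of the small mat. Its top is at the same height as before and the gripper is clear of it. The jar and tool post are where they were; the indicator is out of this view. Handing in.

```bash
python3 -c "
from cell import job; print(job.job_done())"
```

```text
the job is handed in; nothing more can be done
None
```

I handed the job in at about 37 s: b and d were brought to snug, then b, d, a and c were tightened to about 1.2 rad each (camera estimate), and the key stands released near the middle of the small mat; the hand-in returned no verdict.

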